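Shut and lock the cover of a shielded test box

ROBOT

A 6-joint arm with a two-finger parallel gripper is mounted at the origin on a cart in front of the work surface, level with it; the furniture and walls round the work are solid. World frame = base frame: x ahead of the robot, y to its left, z up, the work surface at z = 0. Lengths are in m, angles in rad, forces in N, time in s.
With the tool pointing down it reaches from about 0.275 to 0.975 m from the base axis. Payload 8.4 kg.
Tool frame: the origin (TCP) lies between the finger pads; the fingertips stand 19 mm ahead of it and the grasp point (between the pads) is the TCP (tip_extent is the z of the fingertips in the tool frame, in m); z points along the fingers, y is the line along which they close (so a half turn about z gives the same grasp; the last joint's range is limited). The gripper opens to 92 mm and grips with 3 to 60 N. Pads are 20 mm wide; open, the fingers measure 128 mm over their backs; the gripper's body (75 mm by 189 mm) begins 69 mm behind the grasp point.
Start: joints at [1.103, 0.353, 1.633, -0, 1.155, -0.002], TCP at [0.281, 0.558, 0.234] pointing down, gripper open.
Joint ranges: [-2.63, 2.63], [-0.92, 2.1], [0.06, 2.66], [-1.3, 4.44], [0, 2.69], [-3.02, 3.02]. Speed limits (rad/s): [2.22, 2.22, 2.79, 3.14, 3.14, 3.14].

INTERFACE

Orientations are given as a rotation vector (axis times angle).
In Python, from plant import * gives the robot as it stands.
- The arm moves only by the tool step_arm, never from a script. Its argument "motion" is text: rows parted by semicolons, each of 7 numbers parted by spaces: the turn, a rotation vector about the tool's x, y, z as a fraction of full scale, then the shift along the tool's x, y, z as a fraction of full scale, then the opening, from 0 (shut) to 1 (fully open). In form: ax ay az tx ty tz claw; .... A call has 1 to 5 rows; each row is the pose to reach, as a shift and turn from the pose commanded when the call began, along the tool's axes at that moment; what a row does not reach only later rows make up. Full scale, the value 1, is 0.5 m for a shift and 0.5 rad for a turn. A row lasts 1/12 s, in which the tool goes at most 41.7 mm and 7.16 degrees, less where a joint would pass 70% of its speed; a pose out of reach is approached as far as the arm can. A call with a number of a shift or a turn outside -1 to 1 is refused whole. A call with a gripper value outside its range is refused whole. The fingers move at their own pace and stop on an object; "squeeze" is the grip in N (left out, the last holds). Time passes only in rows, so rows that repeat a pose let the fingers close. It gives the time, the measured TCP pose, the force, the opening and the grip force at its end, in the units of the state.
- sense(): the state, without advancing time (a new reading comes with each control period).
- grab_frame(name): name is "side" or "top" or "wrist"; returns a dict with "img" (420x560x3 uint8, red, green, blue), "range_z" (420x560 float32, m along the optical axis (not along the pixel's ray), 0 where there is no reading), "camera_matrix" (3x3 intrinsics, pixels), "xyz" and "attitude" of the camera in the world; the wrist camera has in their place "mount" (4x4, takes a point from camera to tool coordinates, whose origin is the TCP and whose axes are the flange's). Camera axes: x right, y down, z forward; pixel columns grow to the right and rows downward; lengths in m; the calibration is good to about 2 mm. A picture is of the moment at which its call begins: read the wrist's pose just before it.
- finish_job(): hands the job in; it is judged then, once.
The state is a dict: "t": time; "qpos": joint angles; "joint_velocities": joint speeds; "tau": joint torques, N m; "ee_pos": TCP position; "eef_rot": TCP orientation; "force": force on the tool from outside, world axes, zero at the start; "moment": the same for the moment, N m; "width": opening from 0.0 (shut) to 1.0 (fully open); "finger_force": force on a finger pad.
Only numpy, scipy, OpenCV 4.12 (cv2) and the standard library are available. Lean on these libraries where they do the work, as an engineer would, in place of code of your own. Each camera call takes 0.05 s, during which the arm holds its last target. There are 200 camera calls.

TASK

Close up the shielded test box: first push its blue sliding cover fully home against the end stop by the white upright tab, then set a fingertip in the slot of the orange quarter-turn fastener and turn it clockwise to its stop, so that the yellow tongue (do not push on the tongue itself) swings in behind the tab and locks the cover. Only push with the fingers: nothing is lifted or carried, and the battery, the tape and the adapter stay where they are.

Things in the scene. Friction and masses are not known exactly. Their poses are not given: they have to be found in the camera images.
- shield_box: Bare aluminium box fixed to the bench, 140 (x) x 128 (y) x 40 mm high. Origin: centre of its underside, on the bench. With its x axis pointing away from you, the cover's bay (centre line y = +22 mm) is on the left of the top, the fastener on the right. The cover shuts towards +x, under two lipped rails along x (8.5 mm high, outer faces at y = -16 and +60 mm), against an end stop.
- cover: Blue cover plate, loose but captive under the rail lips, slides along the box's x axis (1 mm side play, light friction); 56 (x) x 60 (y) x 4 mm, 0.15 kg. Origin: centre of its underside, axes parallel to the box's. Fully home its origin is at x = +36, y = +22, z = 40 mm in the box frame; it starts 42 to 52 mm short of that.
- tab_rear (a point): Centre of the rear (-x) face of the cover's white upright tab, the face to push on; 54 mm above the bench. The tab is 6 mm thick (x), 24 mm wide (y), its top 66 mm above the bench. Fully home this point is at x = +8, y = +34 mm in the box frame. Behind the tab (-x side) the box top is bare, 40 mm above the bench. The fastener's collar stays 10 mm clear of the tab in y.
- fastener (a joint): Angle of the quarter-turn fastener, rad: 0 = unlocked, slot and yellow tongue along the box's x axis, tongue pointing to -x; grows clockwise seen from above; 1.571 = locked at the stop, slot and tongue along the box's y axis, tongue pointing to +y behind the tab of the shut cover. Turning takes about 0.12 N m; it stays where it is left. Starts between 0 and 0.3.
- slot_floor (a point): Centre of the fastener's black slot floor, on its upright turning axis (x = -2, y = -26 mm in the box frame), 60 mm above the bench. Its x axis runs along the slot and turns with it. The head is an orange disc, 66 mm diameter, top 76 mm above the bench; the slot, 30 mm wide and 16 mm deep, crosses it fully. A fixed collar (inside 69, outside 76 mm diameter, as high as the head) surrounds it.
- red_battery: Red block battery lying on the bench left of the box, 26 x 48 x 18 mm; to be left alone. Origin: centre of its underside.
- tape: Roll of black tape lying flat left of the box, 68 mm diameter, 19 mm high; to be left alone. Origin: centre of its underside.
- adapter: Small metal coaxial adapter standing on end right of the box towards the robot, 24 x 23 x 29 mm; to be left alone. Origin: centre of its underside.
- tongue_tip (a point): Tip of the fastener's yellow tongue, which is fixed under the head, 16 mm wide, 50 to 56 mm above the bench, and reaches 58 mm from the turning axis, parallel to the slot; not to be pushed on directly. Locked, its side stands 2 mm behind the tab of the shut cover; if the cover is not shut, it strikes the tab or passes in front of it.
There are look-alikes about, which are no part of the job. Several things have the shape of the cover; the one meant has the colours described above.

How it is judged:
On the way, in this order (a step that is already met when the one before it is completed fails the run):
1. the cover is pushed fully home (within 3 mm) while the fastener is still open (less than 0.6 rad) (x of cover in the frame of shield_box above 0.033 m and value of joint fastener below 0.6 rad), for 0.2 s.
2. the fastener is turned clockwise to its stop (over 1.48 rad) (value of joint fastener above 1.48 rad), for 0.2 s.
At the end, for the whole second after the job is handed in: The fastener stands at its locked stop (over 1.48 of 1.571 rad) and the cover lies flat and at rest under its rails, within 4 mm of fully home (value of joint fastener above 1.48 rad and x of cover in the frame of shield_box above 0.032 m and angle between cover's own z axis and vertical below 0.06 rad and linear speed of cover below 0.02 m/s); the robot touches nothing.
It fails at once if the cover is lifted (over 5 mm) or pulled out of its rails (z of cover in the frame of shield_box above 0.045 m or x of cover in the frame of shield_box below -0.03 m).
It fails at once if the battery, the tape or the adapter is moved (over 15 mm) (distance of any of red_battery, tape, adapter from where it was at the start of the episode above 0.015 m).
It fails at once if the fingers push on the tongue (over 3 N) instead of turning the slot (contact force between the fingers and fastener_c3 above 3 N).
It also fails if it takes over 48 s, if anything falls off the work surface, if the arm or the gripper's body presses on something with over 40 N, if the wrist force passes 120 N, or if a joint passes its speed limit or range.

## Working session

There is one attempt and no reset: what is moved stays moved. The work goes in short steps, Python scripts to look and compute and a tool call to move; the robot and the scene stay as the last step left them, time stands still between calls to the robot, and variables do not carry over. Pictures are saved under pics/ and viewed, at most 10 in all, crops included, and the job is handed in when it is done.

Besides the shell and the picture viewer there is one more tool, called after "Emit:" as name(argument=value, ...) on one line, values as JSON. step_arm: Moves the arm, as the interface text tells. Shift numbers are shares of 0.5 m and turn numbers shares of 0.5 rad, none past 1 either way. Its arguments: {"type":"object","properties":{"motion":{"type":"string"},"squeeze":{"type":"number"}},"required":["motion"]}

```bash
mkdir -p pics; python3 - <<'E'
from plant import *
import cv2,numpy as np
s=sense();print({k:np.round(v,3) for k,v in s.items()})
for n in("top","side"):
    f=grab_frame(n);cv2.imwrite(f"pics/{n}0.png",f["img"][:,:,::-1]);np.savez(f"{n}0.npz",**f)
    print(n,f["camera_matrix"],f["xyz"],f["attitude"])
E
```

```text
{'t': np.float64(0.0), 'qpos': array([ 1.103,  0.354,  1.634, -0.   ,  1.155, -0.002]), 'joint_velocities': array([ 0.002,  0.   , -0.   ,  0.001, -0.001,  0.001]), 'tau': array([ 2.0000e-03, -5.9384e+01, -3.3422e+01,  7.0000e-02,  2.3000e-02,
       -0.0000e+00]), 'ee_pos': array([0.281, 0.558, 0.233]), 'eef_rot': array([-7.250e-01, -3.056e+00,  2.000e-03]), 'force': array([0.699, 0.952, 0.848]), 'moment': array([ 0.006, -0.037,  0.004]), 'finger_force': np.float64(0.0), 'width': np.float64(1.002)}
top [[499.15021413   0.         279.03706482]
 [  0.         499.15021413 206.67969992]
 [  0.           0.           1.        ]] [0.31318697 0.31535172 0.93107245] [-2.20034236  2.14724405 -0.10971212]
side [[524.72707991   0.         280.54938426]
 [  0.         524.72707991 211.35155698]
 [  0.           0.           1.        ]] [ 0.35750153 -0.39429896  0.63481421] [-2.21547831e+00  2.01744600e-03 -1.78546358e-02]
```

View pics/top0.png

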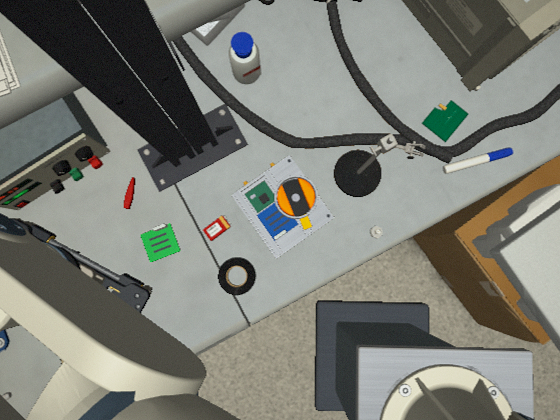

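View pics/side0.png

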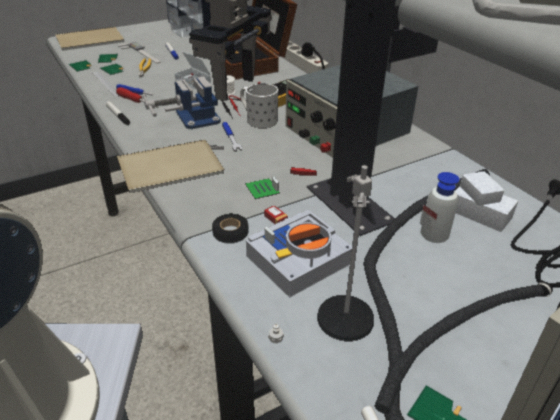

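```bash
cat > h.py <<'E'
import numpy as np,cv2
from scipy.spatial.transform import Rotation as R
def load(n): return dict(np.load(n))
def cast(f,uv,z):
    uv=np.atleast_2d(np.asarray(uv,float));K=f["camera_matrix"];M=R.from_rotvec(f["attitude"]).as_matrix()
    d=np.c_[uv,np.ones(len(uv))]@np.linalg.inv(K).T@M.T
    return f["xyz"]+d*((z-f["xyz"][2])/d[:,2])[:,None]
def proj(f,p):
    M=R.from_rotvec(f["attitude"]).as_matrix();c=(np.atleast_2d(p)-f["xyz"])@M@f["camera_matrix"].T
    return c[:,:2]/c[:,2:]
E
python3 - <<'E'
from h import *
f=load("top0.npz");img=f["img"]
c=img[145:265,220:380][:,:,::-1];cv2.imwrite("pics/crop_top.png",cv2.resize(c,None,fx=5,fy=5,interpolation=cv2.INTER_CUBIC))
hsv=cv2.cvtColor(img,cv2.COLOR_RGB2HSV)
roi=np.zeros(img.shape[:2],np.uint8);roi[150:260,225:340]=1
def m(lo,hi): return cv2.inRange(hsv,lo,hi)*roi
for n,lo,hi,z in(("orange",(8,150,120),(21,255,255),.076),("yellow",(22,130,120),(34,255,255),.056),("blue",(100,130,60),(125,255,255),.044)):
    k=m(lo,hi);v,u=np.nonzero(k)
    cs=max(cv2.findContours(k,0,2)[0],key=cv2.contourArea)
    r=cv2.minAreaRect(cs);e=cv2.minEnclosingCircle(cs)
    print(n,len(u),r,e,cast(f,[r[0]],z),cast(f,[e[0]],z),"corners",cast(f,cv2.boxPoints(r),z)[:,:2].round(4).tolist())
E
```

```text
orange 574 ((308.174560546875, 191.28106689453125), (32.30934143066406, 10.987351417541504), 67.61986541748047) ((304.0, 193.0), 16.155593872070312) [[0.42398116 0.26300735 0.076     ]] [[0.42081251 0.27015802 0.076     ]] corners [[0.4459, 0.2829], [0.4537, 0.2654], [0.4022, 0.2432], [0.3945, 0.2606]]
yellow 104 ((305.413818359375, 222.53445434570312), (11.698805809020996, 8.541985511779785), 68.19859313964844) ((305.5, 222.5), 6.670932292938232) [[0.37114365 0.265607   0.056     ]] [[0.37120796 0.26545678 0.056     ]] corners [[0.3776, 0.2765], [0.3836, 0.2627], [0.3646, 0.2547], [0.3587, 0.2685]]
blue 561 ((277.04364013671875, 219.41944885253906), (30.7211971282959, 28.59119415283203), 55.00798034667969) ((277.0, 219.5), 20.500099182128906) [[0.3762553  0.31555995 0.044     ]] [[0.37610966 0.31563412 0.044     ]] corners [[0.3832, 0.3523], [0.4136, 0.3113], [0.3693, 0.2789], [0.3392, 0.3198]]
```

View pics/crop_top.png

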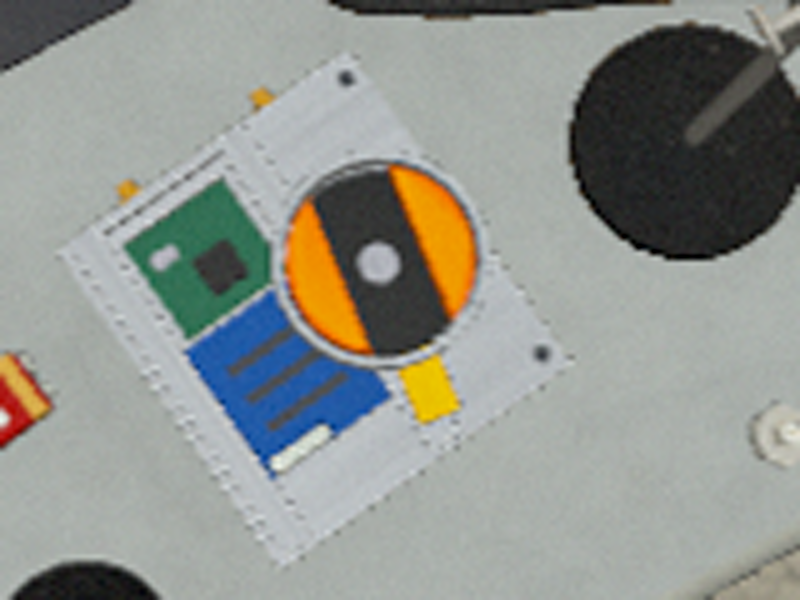

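```bash
python3 - <<'E'
from h import *
f=load("top0.npz")
px=lambda c:np.array(c,float)/5+[220,145]-0.4
C=cast(f,px([(60,252),(350,55),(572,360),(283,567)]),.04)[:,:2]
B=np.array([[70,64],[70,-64],[-70,-64],[-70,64]])/1000.
fa=cast(f,px([(378,262)]),.076)[:,:2]  # collar/head centre
P=np.r_[C,fa,fa];Q=np.r_[B,[[-.002,-.026]]*2]
r=R.align_vectors(np.c_[P-P.mean(0),0*P[:,0]],np.c_[Q-Q.mean(0),0*Q[:,0]])[0]
yaw=r.as_rotvec()[2];Rm=r.as_matrix()[:2,:2];o=P.mean(0)-Rm@Q.mean(0)
print("yaw",yaw,"o",o,"res mm",((P-(Q@Rm.T+o))*1e3).round(1).tolist())
np.savez("box.npz",yaw=yaw,o=o)
tb=lambda w:((w[:,:2]-o)@Rm*1e3).round(1).tolist()
print("tab top",tb(cast(f,px([(272,466),(325,428),(278,474),(330,436)]),.066)))
print("tongue tip",tb(cast(f,px([(418,425),(460,405),(440,416)]),.056)))
s=cast(f,px([(313,200),(370,352),(392,170),(450,315)]),.076);d=s[1::2]-s[::2];print("slot ang vs x",yaw-np.arctan2(-d[:,1],-d[:,0]))
# 3D points above 90mm near the fastener
z=f["range_z"];v,u=np.nonzero(z>0);K=f["camera_matrix"];M=R.from_rotvec(f["attitude"]).as_matrix()
X=(np.c_[u,v,np.ones(len(u))]@np.linalg.inv(K).T*z[v,u][:,None])@M.T+f["xyz"]
D=X[:,:2]-fa[0];rr=np.hypot(*D.T)
for h0,h1 in((.015,.06),(.09,.15),(.15,.25),(.25,.4),(.4,.9)):
    k=(rr<.26)&(X[:,2]>h0)&(X[:,2]<h1)&(rr>.07)
    b=np.degrees(np.arctan2(D[k,1],D[k,0]))//15*15
    print(h0,[(int(q),round(rr[k][b==q].min(),3)) for q in np.unique(b)])
k=(X[:,2]>.05)&(rr<.25)&(u>345)&(u<430)&(v<190)
i=np.argsort(X[k][:,2]);print(X[k][i][::max(1,k.sum()//15)].round(3).tolist())
print("disc",cast(f,[[358,173]],.015),"fa",fa)
g=load("side0.npz")
print("adapter,tape",cast(f,px([(785,435)]),.029),cast(f,[[237,276]],.019))
E
```

```text
yaw 0.6399906645369283 o [0.40042092 0.30624906] res mm [[0.1, -1.1], [-1.8, -1.1], [1.6, 0.6], [1.8, -0.4], [-0.9, 1.0], [-0.9, 1.0]]
tab top [[-38.1, 45.5], [-37.9, 22.9], [-41.5, 45.4], [-41.2, 23.1]]
tongue tip [[-55.6, -4.7], [-58.4, -20.8], [-57.5, -12.9]]
slot ang vs x [0.26041863 0.24177911]
0.015 [(-180, np.float64(0.07)), (-165, np.float64(0.07)), (-135, np.float64(0.07)), (-120, np.float64(0.07)), (-90, np.float64(0.095)), (-75, np.float64(0.09)), (-60, np.float64(0.09)), (-45, np.float64(0.123)), (-30, np.float64(0.105)), (-15, np.float64(0.101)), (0, np.float64(0.07)), (15, np.float64(0.07)), (30, np.float64(0.07)), (45, np.float64(0.07)), (60, np.float64(0.07)), (75, np.float64(0.078)), (90, np.float64(0.074)), (105, np.float64(0.07)), (120, np.float64(0.07)), (135, np.float64(0.07)), (150, np.float64(0.07)), (165, np.float64(0.07))]
0.09 [(-75, np.float64(0.127)), (15, np.float64(0.242)), (45, np.float64(0.177)), (60, np.float64(0.193))]
0.15 [(-75, np.float64(0.121)), (45, np.float64(0.178)), (60, np.float64(0.193))]
0.25 [(-90, np.float64(0.152)), (-75, np.float64(0.
[... 237 characters left out ...]
, (60, np.float64(0.191)), (75, np.float64(0.229)), (105, np.float64(0.215)), (120, np.float64(0.189)), (135, np.float64(0.18)), (150, np.float64(0.18)), (165, np.float64(0.189))]
[[0.468, 0.17, 0.052], [0.467, 0.166, 0.116], [0.469, 0.17, 0.172], [0.467, 0.143, 0.248], [0.465, 0.189, 0.252], [0.474, 0.178, 0.256], [0.465, 0.139, 0.257], [0.463, 0.181, 0.258], [0.47, 0.134, 0.259], [0.453, 0.122, 0.262], [0.465, 0.126, 0.265], [0.468, 0.176, 0.266], [0.47, 0.173, 0.267], [0.465, 0.169, 0.268], [0.47, 0.158, 0.27], [0.473, 0.168, 0.285]]
disc [[0.46840171 0.16734816 0.015     ]] fa [[0.4134874  0.28520011]]
adapter,tape [[0.3596674  0.13498994 0.029     ]] [[0.27361182 0.3855282  0.019     ]]
```

```bash
cat >> h.py <<'E'
def go(s,xb,yb,z,beta,b=None):
    """Row for TCP at box (xb,yb) mm, height z, tool y at box-frame bearing beta (rad)."""
    b=b or np.load("box.npz");yaw,o=float(b["yaw"]),b["o"]
    c,n=np.cos(yaw),np.sin(yaw);p=np.array([o[0]+(c*xb-n*yb)/1e3,o[1]+(n*xb+c*yb)/1e3,z])
    a=yaw+beta;y=np.array([np.cos(a),np.sin(a),0]);zt=np.array([0,0,-1.]);T=np.c_[np.cross(y,zt),y,zt]
    M=R.from_rotvec(s["eef_rot"]).as_matrix()
    return np.r_[R.from_matrix(M.T@T).as_rotvec()/.5,M.T@(p-s["ee_pos"])/.5].round(4).tolist()
def where(s):
    b=np.load("box.npz");yaw,o=float(b["yaw"]),b["o"];c,n=np.cos(yaw),np.sin(yaw)
    M=R.from_rotvec(s["eef_rot"]).as_matrix();d=s["ee_pos"][:2]-o
    return (np.array([c*d[0]+n*d[1],-n*d[0]+c*d[1],s["ee_pos"][2]])*1e3).round(1).tolist(),"beta",round(float(np.arctan2(M[1,1],M[0,1])-yaw),3),"tilt",np.degrees(np.arccos(-M[2,2])).round(2),"F",s["force"].round(1).tolist(),"t",s["t"],"w",s["width"]
E
python3 - <<'E'
from h import *;from plant import *
s=sense();print(where(s));print(go(s,-75,34,.15,0))
E
```

```text
([54.2, 273.6, 233.0], 'beta', 0.465, 'tilt', np.float64(0.07), 'F', [-0.9, -0.5, 0.0], 't', 0.1, 'w', 0.9975444297969427)
[-0.0023, 0.0006, 0.9301, -0.3124, -0.4457, 0.1664]
```

Candidates (top view): the blue plate with a white tab on the box at (277,219). Look-alikes are the green plate with a white tab (160,242) and the green boards (260,190) and (445,120). I chose the blue one; the close crop shows blue with a white tab at crop (300,450), so the choice holds.

Emit:
step_arm(motion="0 0 0.93 -0.312 -0.446 0 0;0 0 0.93 -0.312 -0.446 0 0;0 0 0.93 -0.312 -0.446 0 0;0 0 0.93 -0.312 -0.446 0 0;0 0 0.93 -0.312 -0.446 0 0", squeeze=10)

```text
t: 0.52
ee_pos: [0.3103, 0.3503, 0.2331]
eef_rot: [-1.417, -2.804, 0.001]
force: [1.2, -0.6, 0.3]
width: 0.66
finger_force: 0.0
```

```bash
python3 - <<'E'
from h import *;from plant import *
s=sense();print(where(s));print(go(s,-75,34,.11,0))
E
```

```text
([-46.0, 89.1, 233.1], 'beta', -0.005, 'tilt', np.float64(0.04), 'F', [1.2, -0.6, 0.3], 't', 0.5167, 'w', 0.66038703025322)
[-0.0013, 0.0005, -0.0104, -0.1104, -0.0573, 0.2464]
```

Emit:
step_arm(motion="0 0 0 -0.11 -0.057 0 0;0 0 0 -0.11 -0.057 0.06 0;0 0 0 -0.11 -0.057 0.14 0;0 0 0 -0.11 -0.057 0.22 0;0 0 0 -0.11 -0.057 0.22 0")

```text
t: 0.93
ee_pos: [0.3175, 0.2876, 0.1183]
eef_rot: [-1.41, -2.803, 0.014]
force: [-1.1, -1.8, -0.5]
width: 0.297
finger_force: 0.0
```

```bash
python3 - <<'E'
from h import *;from plant import *
s=sense();print(where(s));print(go(s,-75,34,.066,0))
f=grab_frame("wrist");cv2.imwrite("pics/w1.png",f["img"][:,:,::-1]);np.savez("w1.npz",s=s["ee_pos"],r=s["eef_rot"],**f);print(f["mount"].round(3))
f=grab_frame("side");cv2.imwrite("pics/s1.png",cv2.resize(f["img"][180:320,200:400,::-1],None,fx=4,fy=4,interpolation=2))
E
```

```text
([-77.6, 34.5, 118.3], 'beta', -0.001, 'tilt', np.float64(0.57), 'F', [-1.1, -1.8, -0.5], 't', 0.9333, 'w', 0.29748695558684246)
[-0.0197, 0.0018, -0.0023, -0.001, 0.0063, 0.1045]
[[-0.001 -0.965 -0.261  0.072]
 [ 1.    -0.001 -0.     0.   ]
 [-0.    -0.261  0.965 -0.151]
 [ 0.     0.     0.     1.   ]]
```

View pics/w1.png

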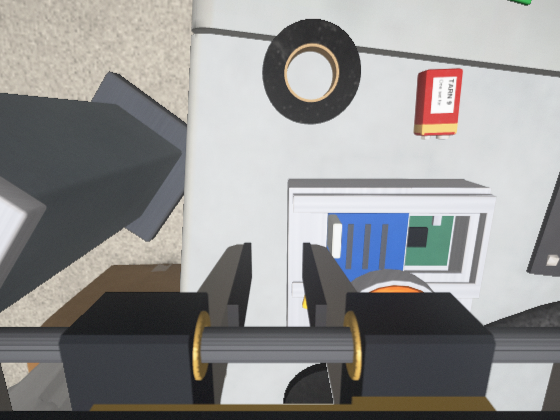

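View pics/s1.png

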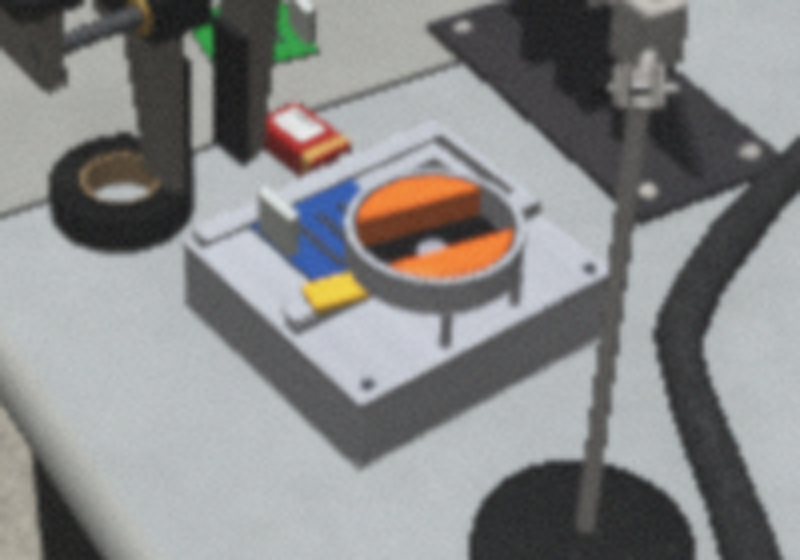

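The wrist view shows the white tab at (336,238), the cover at (370,245), the tape at (312,72) and the battery at (438,100). The fingers are behind the tab. In the side crop the tab (278,220) is clear and the tongue (335,290) is well to the side.

Emit:
step_arm(motion="-0.02 0 0 -0.001 0.006 0.03 0;-0.02 0 0 -0.001 0.006 0.05 0;-0.02 0 0 -0.001 0.006 0.05 0;-0.02 0 0 -0.001 0.006 0.05 0;-0.02 0 0 -0.001 0.006 0.09 0")

```text
t: 1.45
ee_pos: [0.3261, 0.2952, 0.0826]
eef_rot: [1.406, 2.801, 0.025]
force: [0.4, -0.3, -0.8]
width: 0.005
finger_force: 0.0
```

```bash
python3 - <<'E'
from h import *;from plant import *
s=sense();print(where(s));print(go(s,-75,34,.066,0),go(s,-8,34,.066,0))
E
```

```text
([-66.2, 35.6, 82.6], 'beta', 0.001, 'tilt', np.float64(1.01), 'F', [0.4, -0.3, -0.8], 't', 1.45, 'w', 0.004858799130053578)
[0.0352, -0.0015, 0.001, -0.0031, -0.0181, 0.0329] [0.0352, -0.0015, 0.001, -0.0032, 0.1159, 0.0352]
```

Emit:
step_arm(motion="0.02 0 0 0 -0.01 0 0;0.02 0 0 0 -0.01 0 0;0.02 0 0 0 -0.01 0 0;0.02 0 0 0 -0.01 0 0")

```text
t: 1.78
ee_pos: [0.3199, 0.29, 0.0797]
eef_rot: [1.409, 2.807, 0.002]
force: [0.6, -0.0, 0.7]
width: 0.004
finger_force: 0.0
```

```bash
python3 - <<'E'
from h import *;from plant import *
s=sense();print(where(s));print(go(s,-75,34,.066,0),go(s,-8,34,.066,0))
E
```

```text
([-74.2, 35.1, 79.7], 'beta', 0.0, 'tilt', np.float64(0.09), 'F', [0.6, -0.0, 0.7], 't', 1.7833, 'w', 0.0037701321827989308)
[0.003, -0.0003, 0.0003, -0.0021, -0.0015, 0.0273] [0.003, -0.0003, 0.0003, -0.0022, 0.1325, 0.0275]
```

Emit:
step_arm(motion="0 0 0 -0.002 0 0.014 0;0 0 0 -0.002 0 0.027 0;0 0 0 -0.002 0.005 0.027 0;0 0 0 -0.002 0.02 0.027 0;0 0 0 -0.002 0.035 0.027 0")

```text
t: 2.2
ee_pos: [0.3345, 0.2995, 0.0649]
eef_rot: [-1.41, -2.807, 0.001]
force: [-0.2, -0.8, 0.6]
width: 0.01
finger_force: 2.0
```

Emit:
step_arm(motion="0 0 0 0 0.012 0 0;0 0 0 0 0.024 0 0;0 0 0 0 0.036 0 0;0 0 0 0 0.048 0 0;0 0 0 0 0.06 0 0")

```text
t: 2.62
ee_pos: [0.3584, 0.3173, 0.065]
eef_rot: [-1.41, -2.807, 0.001]
force: [-2.1, -1.0, 1.9]
width: 0.005
finger_force: 0.9
```

```bash
python3 - <<'E'
from h import *;from plant import *
s=sense();print(where(s));print(go(s,-8,34,.066,0))
E
```

```text
([-27.1, 33.9, 65.0], 'beta', -0.0, 'tilt', np.float64(0.03), 'F', [-2.1, -1.0, 1.9], 't', 2.6167, 'w', 0.004829540693857119)
[-0.0009, 0.0, -0.0001, 0.0001, 0.0381, -0.002]
```

Emit:
step_arm(motion="0 0 0 0 0.01 0 0;0 0 0 0 0.018 0 0;0 0 0 0 0.025 0 0;0 0 0 0 0.03 0 0;0 0 0 0 0.03 0 0")

```text
t: 3.03
ee_pos: [0.3706, 0.3264, 0.0651]
eef_rot: [1.41, 2.807, 0.001]
force: [-1.0, 0.3, 0.4]
width: 0.004
finger_force: 0.0
```

Emit:
step_arm(motion="0 0 0 0 0.002 0 0;0 0 0 0 0.004 0 0;0 0 0 0 0.006 0 0;0 0 0 0 0.006 0 0")

```text
t: 3.37
ee_pos: [0.3725, 0.3278, 0.0651]
eef_rot: [-1.41, -2.807, 0.0]
force: [-1.3, -0.5, 0.3]
width: 0.007
finger_force: 0.8
```

```bash
python3 - <<'E'
from h import *;from plant import *
s=sense();print(where(s))
f=grab_frame("side");cv2.imwrite("pics/s2.png",cv2.resize(f["img"][180:320,200:400,::-1],None,fx=4,fy=4,interpolation=2))
E
```

```text
([-9.5, 34.0, 65.1], 'beta', 0.0, 'tilt', np.float64(0.01), 'F', [-1.3, -0.5, 0.3], 't', 3.3667, 'w', 0.006741252743433327)
```

View pics/s2.png

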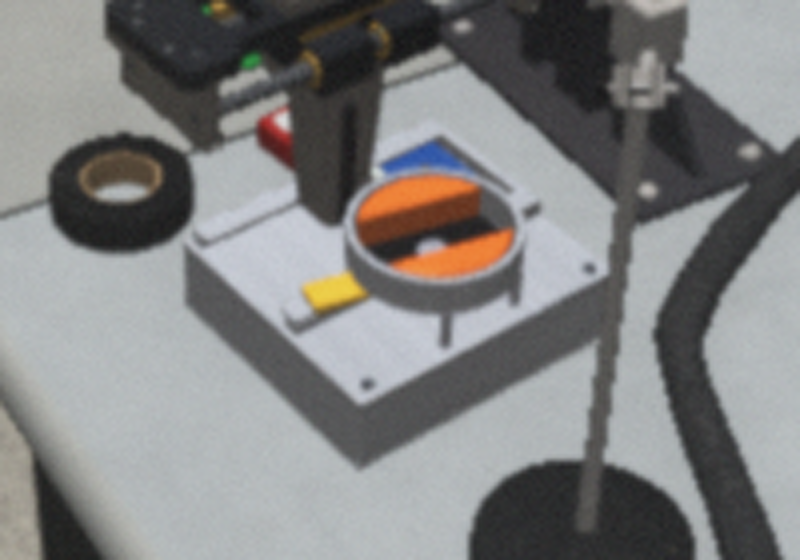

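The cover has slid forward (blue now at crop (430,160)), and the finger is behind the tab at (330,200). There is no end-stop force yet, so I keep pushing.

Emit:
step_arm(motion="0 0 0 0 0.003 0 0;0 0 0 0 0.006 0 0;0 0 0 0 0.008 0 0;0 0 0 0 0.01 0 0;0 0 0 0 0.01 0 0")

```text
t: 3.83
ee_pos: [0.3749, 0.3294, 0.0648]
eef_rot: [-1.409, -2.806, 0.007]
force: [-7.7, -6.4, 9.0]
width: 0.005
finger_force: 5.3
```

```bash
python3 - <<'E'
from h import *;from plant import *
s=sense();print(where(s))
E
```

```text
([-6.6, 33.8, 64.8], 'beta', -0.0, 'tilt', np.float64(0.27), 'F', [-7.7, -6.4, 9.0], 't', 3.8333, 'w', 0.005293440966911405)
```

Emit:
step_arm(motion="0 0 0 0 0.002 0 0;0 0 0 0 0.004 0 0;0 0 0 0 0.004 0 0;0 0 0 0 0.004 0 0")

```text
t: 4.17
ee_pos: [0.375, 0.3295, 0.0647]
eef_rot: [-1.409, -2.804, 0.012]
force: [-13.0, -8.7, 16.4]
width: 0.005
finger_force: 8.8
```

```bash
python3 - <<'E'
from h import *;from plant import *
s=sense();print(where(s))
E
```

```text
([-6.5, 33.8, 64.7], 'beta', -0.0, 'tilt', np.float64(0.47), 'F', [-13.0, -8.7, 16.4], 't', 4.1667, 'w', 0.005328508059950556)
```

Emit:
step_arm(motion="0 0 0 0 -0.015 0 0;0 0 0 0 -0.03 0 0;0 0 0 0 -0.04 -0.02 0;0 0 0 0 -0.04 -0.08 0.13;0 0 0 0 -0.04 -0.13 0.13")

```text
t: 4.58
ee_pos: [0.3617, 0.3196, 0.1312]
eef_rot: [-1.41, -2.807, 0.001]
force: [1.5, 1.1, 0.7]
width: 0.119
finger_force: 0.0
```

Emit:
step_arm(motion="0 0 0 0 0 0 0.13;0 0 0 0 0 0 0.13;0 0 0 0 0 0 0.13")

```text
t: 4.83
ee_pos: [0.3621, 0.3201, 0.1302]
eef_rot: [1.41, 2.807, 0.001]
force: [0.8, 0.1, -0.5]
width: 0.133
finger_force: 0.0
```

```bash
python3 - <<'E'
from h import *;from plant import *
s=sense();print(where(s))
f=grab_frame("wrist");cv2.imwrite("pics/w2.png",f["img"][:,:,::-1])
T=np.eye(4);T[:3,:3]=R.from_rotvec(s["eef_rot"]).as_matrix();T[:3,3]=s["ee_pos"];W=T@f["mount"]
g=dict(img=f["img"],range_z=f["range_z"],camera_matrix=f["camera_matrix"],xyz=W[:3,3],attitude=R.from_matrix(W[:3,:3]).as_rotvec());np.savez("w2.npz",**g)
b=np.load("box.npz");c,n=np.cos(b["yaw"]),np.sin(b["yaw"]);RR=np.array([[c,-n],[n,c]])
for p in ([5,22,66],[5,46,66],[11,22,66],[11,46,66],[8,46,44],[-70,64,40],[70,64,40],[-2,-26,76]):
    print(p,proj(g,np.r_[b["o"]+RR@np.array(p[:2])/1e3,p[2]/1e3]).round(0).tolist())
for a in (0,.25):print(go(s,-2-6*np.cos(a),-26+6*np.sin(a),.11,-a))
E
```

```text
([-22.5, 33.9, 130.2], 'beta', 0.0, 'tilt', np.float64(0.05), 'F', [0.8, 0.1, -0.5], 't', 4.8333, 'w', 0.13336569845433682)
[5, 22, 66] [[317.0, 247.0]]
[5, 46, 66] [[318.0, 214.0]]
[11, 22, 66] [[325.0, 247.0]]
[11, 46, 66] [[327.0, 214.0]]
[8, 46, 44] [[318.0, 205.0]]
[-70, 64, 40] [[210.0, 180.0]]
[70, 64, 40] [[404.0, 180.0]]
[-2, -26, 76] [[306.0, 318.0]]
[0.0017, -0.0, 0.0001, -0.1199, 0.0289, 0.0403]
[0.0017, -0.0002, 0.5001, -0.1169, 0.0292, 0.0404]
```

View pics/w2.png

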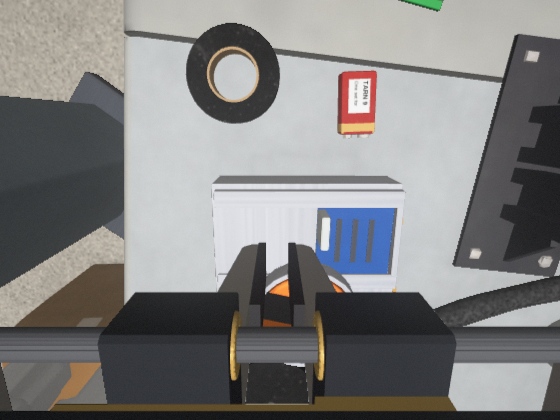

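The wrist view shows the cover home against the end stop: its right edge is at (394,240), the tab at (325,233), and the green board is covered. The stop force reached about 15 N without further motion. Next I move over the fastener with the fingers aligned to the slot.

Emit:
step_arm(motion="0 0 0.25 -0.06 0.015 0 0.13;0 0 0.5 -0.116 0.03 0.02 0.13;0 0 0.5 -0.116 0.03 0.03 0.13;0 0 0.5 -0.116 0.03 0.03 0.13;0 0 0.5 -0.116 0.03 0.03 0.13")

```text
t: 5.3
ee_pos: [0.4078, 0.282, 0.1139]
eef_rot: [-1.747, -2.61, 0.004]
force: [0.0, 0.6, 0.1]
width: 0.132
finger_force: 0.0
```

```bash
python3 - <<'E'
from h import *;from plant import *
s=sense();print(where(s),s["qpos"].round(2))
print(go(s,-7.3,-24,.083,-.25))
for n,(r,c) in dict(top=(slice(145,265),slice(220,380)),side=(slice(180,320),slice(200,400))).items():
    f=grab_frame(n);cv2.imwrite(f"pics/{n}3.png",cv2.resize(f["img"][r,c,::-1],None,fx=4,fy=4,interpolation=2))
E
```

```text
([-8.6, -23.9, 113.9], 'beta', -0.249, 'tilt', np.float64(0.16), 'F', [0.0, 0.6, 0.1], 't', 5.3, 'w', 0.1324900990536973) [0.6  0.31 2.01 0.   0.82 0.21]
[-0.0055, 0.0007, 0.0018, 0.0004, 0.0027, 0.0618]
```

View pics/side3.png

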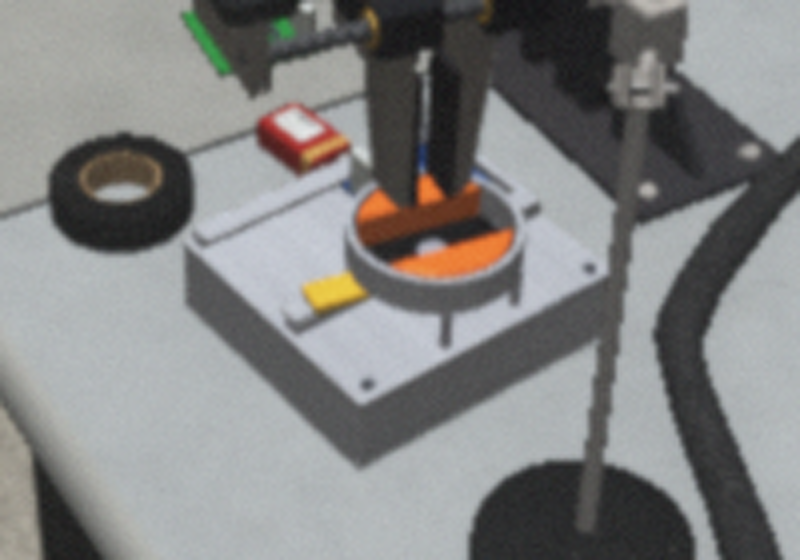

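The fingers hover aligned over the slot, tips at about (400,205) and (455,190), slot at (430,230). Now I descend.

Emit:
step_arm(motion="0 0 0 0 0.003 0.015 0.13;0 0 0 0 0.003 0.03 0.13;0 0 0 0 0.003 0.045 0.13;0 0 0 0 0.003 0.06 0.13;0 0 0 0 0.003 0.06 0.13")

```text
t: 5.82
ee_pos: [0.4091, 0.2826, 0.0833]
eef_rot: [-1.748, -2.609, 0.004]
force: [0.6, 0.2, -0.3]
width: 0.132
finger_force: 0.0
```

```bash
cat > turn.py <<'E'
from h import *;from plant import *
import sys
s=sense();print(where(s),s["moment"].round(2),s["qpos"].round(2))
for a in map(float,sys.argv[1:]):print(a,go(s,-1.5-6*np.cos(a),-25.5+6*np.sin(a),.084,-a))
E
python3 turn.py .25 .5 .75 .95 1.15
```

```text
([-7.2, -24.2, 83.3], 'beta', -0.25, 'tilt', np.float64(0.15), 'F', [0.6, 0.2, -0.3], 't', 5.8167, 'w', 0.13247822496898018) [-0.03 -0.    0.08] [ 0.6   0.37  2.02 -0.    0.75  0.21]
0.25 [-0.0051, 0.0012, 0.0009, 0.0002, -0.0004, -0.0014]
0.5 [-0.0049, 0.0018, 0.5009, 0.0032, 0.0, -0.0015]
0.75 [-0.0047, 0.0024, 1.0009, 0.006, 0.0011, -0.0015]
0.95 [-0.0045, 0.0029, 1.4009, 0.008, 0.0025, -0.0015]
1.15 [-0.0042, 0.0034, 1.8009, 0.0096, 0.0042, -0.0015]
```

Emit:
step_arm(motion="0 0 0.2 0.0015 0 0 0.13;0 0 0.4 0.0025 0 0 0.13;0 0 0.6 0.004 0 0 0.13;0 0 0.8 0.005 0.0005 0 0.13;0 0 1 0.006 0.001 0 0.13")

```text
t: 6.23
ee_pos: [0.4088, 0.2845, 0.0845]
eef_rot: [2.343, 2.091, -0.005]
force: [0.9, -7.7, 0.8]
width: 0.129
finger_force: 3.7
```

```bash
python3 turn.py .75 1 1.25
```

```text
([-6.3, -22.4, 84.5], 'beta', -0.754, 'tilt', np.float64(0.2), 'F', [0.9, -7.7, 0.8], 't', 6.2333, 'w', 0.12917759956044084) [-1.47 -0.19  0.07] [ 0.61  0.36  2.02 -0.    0.76  0.72]
0.75 [-0.0026, 0.0063, -0.0076, 0.0019, -0.0008, 0.0009]
1.0 [-0.0018, 0.0066, 0.4924, 0.0049, -0.0004, 0.0009]
1.25 [-0.001, 0.0068, 0.9924, 0.0077, 0.0007, 0.0009]
```

Emit:
step_arm(motion="0 0 0.2 0.002 0 0 0.13;0 0 0.4 0.003 0 0 0.13;0 0 0.6 0.004 0 0 0.13;0 0 0.8 0.0055 0 0 0.13;0 0 1 0.007 0.001 0 0.13")

```text
t: 6.65
ee_pos: [0.4093, 0.2871, 0.0844]
eef_rot: [2.786, 1.446, -0.007]
force: [0.5, -11.8, 2.4]
width: 0.131
finger_force: 5.4
```

```bash
python3 turn.py 1.25 1.5 1.7
```

```text
([-4.3, -20.7, 84.4], 'beta', -1.254, 'tilt', np.float64(0.29), 'F', [0.5, -11.8, 2.4], 't', 6.65, 'w', 0.13076142474930152) [-2.13  0.01  0.07] [ 0.61  0.37  2.02 -0.    0.76  1.23]
1.25 [0.0011, 0.0102, -0.0071, 0.0023, -0.0011, 0.0007]
1.5 [0.0024, 0.01, 0.4929, 0.0053, -0.0007, 0.0007]
1.7 [0.0034, 0.0098, 0.8929, 0.0075, 0.0001, 0.0007]
```

Emit:
step_arm(motion="0 0 0.2 0.002 0 0 0.13;0 0 0.4 0.004 0 0 0.13;0 0 0.6 0.006 0 0 0.13;0 0 0.8 0.007 0 0 0.13;0 0 0.8 0.007 0 0 0.13")

```text
t: 7.07
ee_pos: [0.4104, 0.2891, 0.0842]
eef_rot: [3.017, 0.861, -0.009]
force: [-0.7, -13.9, 4.1]
width: 0.131
finger_force: 5.7
```

```bash
python3 turn.py 1.7 1.8 1.9; python3 - <<'E'
from h import *;from plant import *
f=grab_frame("side");cv2.imwrite(f"pics/side4.png",cv2.resize(f["img"][160:320,200:400,::-1],None,fx=4,fy=3.6,interpolation=2))
E
```

```text
([-2.2, -19.7, 84.2], 'beta', -1.655, 'tilt', np.float64(0.43), 'F', [-0.7, -13.9, 4.1], 't', 7.0667, 'w', 0.13068243330836593) [-2.45  0.22  0.08] [ 0.61  0.37  2.01 -0.    0.77  1.63]
1.7 [0.006, 0.0139, 0.09, 0.003, -0.0006, 0.0003]
1.8 [0.0067, 0.0136, 0.29, 0.0041, -0.0005, 0.0003]
1.9 [0.0074, 0.0132, 0.49, 0.0053, -0.0002, 0.0003]
```

View pics/side4.png

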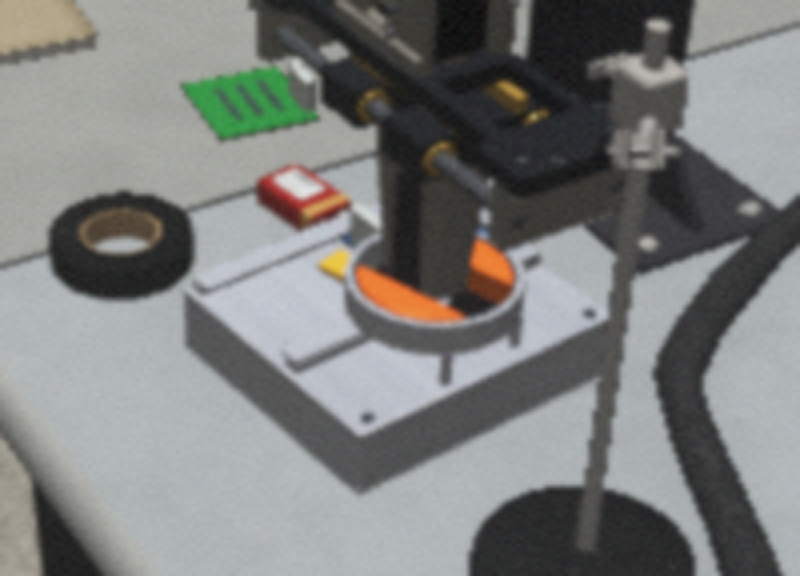

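The slot is past three quarters: the tongue shows at (335,265), behind the tab at (362,225). The side force suggests the outer finger rubs the collar. I will shift 2–3 mm inwards and continue.

Emit:
step_arm(motion="0 0 0 0 0.005 0 0.13;0 0 0.1 0.002 0.005 0 0.13;0 0 0.2 0.003 0.005 0 0.13;0 0 0.3 0.004 0.005 0 0.13;0 0 0.3 0.004 0.005 0 0.13")

```text
t: 7.53
ee_pos: [0.4131, 0.2891, 0.0841]
eef_rot: [3.073, 0.636, -0.009]
force: [-4.2, -7.1, 2.9]
width: 0.126
finger_force: 4.0
```

```bash
python3 turn.py 1.8 1.9
```

```text
([-0.1, -21.3, 84.1], 'beta', -1.803, 'tilt', np.float64(0.38), 'F', [-4.2, -7.1, 2.9], 't', 7.5333, 'w', 0.1264310885082508) [-1.38  0.85  0.07] [ 0.61  0.37  2.01 -0.    0.77  1.77]
1.8 [0.0041, 0.0125, -0.005, -0.0008, -0.0032, 0.0002]
1.9 [0.0047, 0.0122, 0.195, 0.0004, -0.0031, 0.0002]
```

Emit:
step_arm(motion="0 0 0.05 0.002 0 0 0.13;0 0 0.1 0.004 0 0 0.13;0 0 0.15 0.006 0 0 0.13;0 0 0.2 0.008 0 0 0.13;0 0 0.2 0.008 0 0 0.13")

```text
t: 7.95
ee_pos: [0.4127, 0.2894, 0.0837]
eef_rot: [3.099, 0.483, -0.022]
force: [-20.5, -7.7, 16.0]
width: 0.131
finger_force: 10.9
```

```bash
python3 turn.py 1.9; python3 - <<'E'
from h import *;from plant import *
f=grab_frame("side");cv2.imwrite(f"pics/side5.png",cv2.resize(f["img"][160:320,200:400,::-1],None,fx=4,fy=3.6,interpolation=2))
E
```

```text
([-0.2, -20.9, 83.7], 'beta', -1.901, 'tilt', np.float64(0.85), 'F', [-20.5, -7.7, 16.0], 't', 7.95, 'w', 0.13097799542011074) [-1.17  3.75  0.35] [0.61 0.38 2.   0.   0.78 1.87]
1.9 [0.0065, 0.0288, -0.0029, 0.0005, -0.0024, -0.0006]
```

View pics/side5.png

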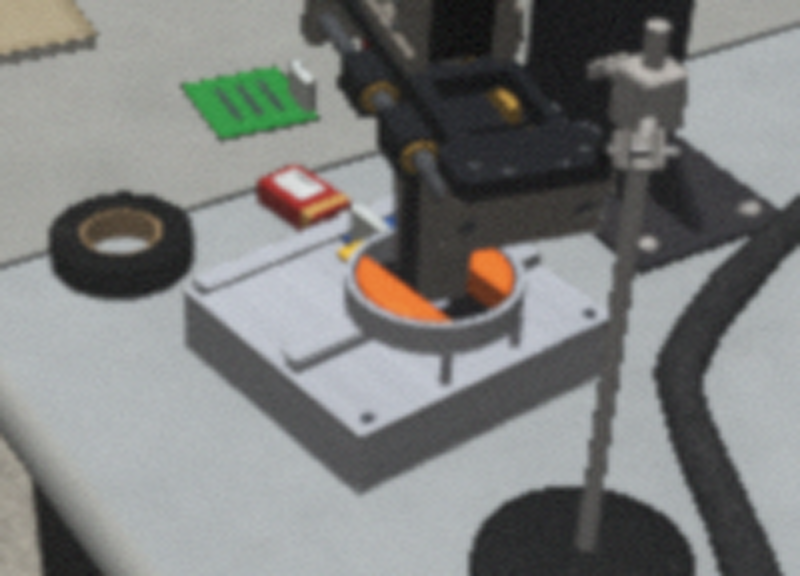

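Emit:
step_arm(motion="0 0 0.1 0.003 0 0 0.13;0 0 0.16 0.005 0 0 0.13;0 0 0.16 0.006 0 0 0.13;0 0 0.16 0.006 0 0 0.13")

```text
t: 8.33
ee_pos: [0.4122, 0.2894, 0.0833]
eef_rot: [3.113, 0.36, -0.031]
force: [-33.4, -6.5, 24.5]
width: 0.129
finger_force: 16.3
```

```bash
python3 turn.py 1.7
```

```text
([-0.6, -20.5, 83.3], 'beta', -1.98, 'tilt', np.float64(1.22), 'F', [-33.4, -6.5, 24.5], 't', 8.3333, 'w', 0.12874785289989873) [-0.83  6.14  0.58] [0.61 0.38 2.   0.   0.78 1.94]
1.7 [0.0041, 0.0425, -0.5609, -0.001, -0.0016, -0.0014]
```

It is at the hard stop: 33 N and 0.58 N m with no further motion. Back off and lift.

Emit:
step_arm(motion="0 0 -0.1 -0.008 0 0 0.13;0 0 -0.3 -0.012 0 0 0.13;0 0 -0.5 -0.013 0 0 0.13;0 0 -0.6 -0.013 0 0 0.13;0 0 -0.6 -0.013 0 0 0.13")

```text
t: 8.75
ee_pos: [0.4141, 0.291, 0.0843]
eef_rot: [3.029, 0.828, -0.005]
force: [-3.2, -4.2, 0.8]
width: 0.13
finger_force: 2.6
```

```bash
python3 turn.py 1.7
```

```text
([1.9, -20.4, 84.3], 'beta', -1.677, 'tilt', np.float64(0.22), 'F', [-3.2, -4.2, 0.8], 't', 8.75, 'w', 0.12960177563521355) [-0.92  0.75  0.02] [ 0.61  0.38  2.   -0.    0.77  1.65]
1.7 [0.0017, 0.0076, 0.0456, -0.0054, -0.0012, 0.0007]
```

Emit:
step_arm(motion="0 0 0 -0.006 0 0 0.13;0 0 0 -0.007 0 -0.02 0.13;0 0 0 -0.007 0 -0.06 0.13;0 0 0 -0.007 -0.03 -0.1 0.13;0 0 0 -0.007 -0.1 -0.1 0.13")

```text
t: 9.17
ee_pos: [0.3902, 0.3341, 0.1392]
eef_rot: [-3.031, -0.817, -0.009]
force: [0.2, 0.9, 0.1]
width: 0.128
finger_force: 0.0
```

Emit:
step_arm(motion="0 0 0 0 -0.08 -0.05 0.13;0 0 0 0 -0.16 -0.1 0.13;0 0 0 0 -0.24 -0.15 0.13;0 0 0 0 -0.32 -0.15 0.13;0 0 0 0 -0.4 -0.15 0.13")

```text
t: 9.58
ee_pos: [0.2914, 0.4994, 0.2133]
eef_rot: [-3.028, -0.82, -0.006]
force: [-0.1, 0.1, -0.7]
width: 0.129
finger_force: 0.0
```

Emit:
step_arm(motion="0 0 0 0 0 0 0.13;0 0 0 0 0 0 0.13;0 0 0 0 0 0 0.13")

```text
t: 9.83
ee_pos: [0.2916, 0.4963, 0.2099]
eef_rot: [3.031, 0.825, 0.0]
force: [0.2, -1.6, 0.4]
width: 0.132
finger_force: 0.0
```

```bash
python3 - <<'E'
from h import *;from plant import *
s=sense();print(where(s))
b=np.load("box.npz");c,n=np.cos(b["yaw"]),np.sin(b["yaw"]);Rm=np.array([[c,-n],[n,c]])
f=grab_frame("top");hsv=cv2.cvtColor(f["img"],cv2.COLOR_RGB2HSV)
for nm,lo,hi,z in(("orange",(8,150,120),(21,255,255),.076),("yellow",(22,130,120),(34,255,255),.056),("blue",(100,130,60),(125,255,255),.044)):
    k=cv2.inRange(hsv,lo,hi);k[:150]=0;k[260:]=0;k[:,:240]=0;k[:,335:]=0
    for q in sorted(cv2.findContours(k,0,2)[0],key=cv2.contourArea)[-2:]:
        r=cv2.minAreaRect(q);p=(cast(f,cv2.boxPoints(r),z)[:,:2]-b["o"])@Rm
        e=np.diff(p,axis=0);L=e[np.argmax(np.hypot(*e.T))]
        print(nm,cv2.contourArea(q),"corners mm",(p*1e3).round(0).tolist(),"long-side angle",np.degrees(np.arctan2(L[1],L[0])).round(1))
E
```

```text
([26.2, 217.5, 209.9], 'beta', -1.68, 'tilt', np.float64(0.02), 'F', [0.2, -1.6, 0.4], 't', 9.8333, 'w', 0.13200322468982464)
orange 233.0 corners mm [[-16.0, 3.0], [-16.0, -54.0], [-35.0, -54.0], [-34.0, 3.0]] long-side angle -90.2
orange 234.0 corners mm [[31.0, 2.0], [31.0, -55.0], [13.0, -54.0], [13.0, 2.0]] long-side angle -90.0
yellow 0.0 corners mm [[-1.0, 7.0], [-1.0, 7.0], [-1.0, 7.0], [-1.0, 7.0]] long-side angle 0.0
yellow 84.5 corners mm [[6.0, 31.0], [6.0, 11.0], [-9.0, 12.0], [-9.0, 32.0]] long-side angle -91.4
blue 0.0 corners mm [[15.0, 2.0], [15.0, 2.0], [15.0, 2.0], [15.0, 2.0]] long-side angle 0.0
blue 645.0 corners mm [[64.0, 47.0], [64.0, -4.0], [8.0, -3.0], [9.0, 47.0]] long-side angle 179.5
```

Slot and tongue are at 90° and the cover spans x = 8 to 64 mm, which is home. Handing in.

```bash
python3 -c "
from plant import *
print(finish_job())"
```

```text
the job is handed in; nothing more can be done
None
```

The cover is fully home and the fastener is locked at its stop (slot and tongue measured at about 90°), and I handed the job in with the arm clear; the hand-in call returned no verdict.

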